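# Post a failed relay module through the sprung flap of the reject bin

## Task

Discard the failed relay module that lies on the ledge of the white reject bin: push the sprung flap open with one finger and keep it open while the other finger pushes the module along the ledge and over the edge, so that it drops into the bin; then withdraw so that the flap shuts behind it. Only push: do not grip, squeeze or lift the module, do not shove the flap open with the module, and leave everything else on the bench where it is.

Things in the scene. Friction and masses are not known exactly. Their poses are not given: they have to be found in the camera images.
- bin: White plastic reject bin fixed to the bench, 346 long, 126 wide, 118 high. Origin on the bench (z = 0) under the middle of the gateway, in the plane of the shut flap; x points level through the gateway into the bin, y to the left looking that way, z up. Loading ledge in front of the gateway (x < 0), open-topped bin behind it (x > 0).
- ledge_top (a point): Middle of the grey top of the solid loading ledge, 75 mm above the bench, at bin x = -75. The ledge spans bin x -150 to 0 mm and y -60 to +60, with a lip 6 high and 4 thick along both sides (y = +-58); its edge at x = 0 drops straight into the bin.
- bin_floor (a point): Middle of the bin's inner floor, 4 mm above the bench, at bin x = 95. The inside spans bin x 0 to 190 mm and y -57 to +57, with walls 118 high; a clear fixed cover roofs its far end from bin x = 141 on.
- flap (a joint): Upright aluminium flap across the gateway, 4 thick, 38 high (80 to 118 mm above the bench), 100 from hinge to free edge. Vertical hinge at its left end; swings only into the bin: 0 = shut, 1.5 rad = open along the left wall (stop). A light spring shuts it when let go (0.018 N m shut, 0.063 N m fully open).
- flap_hinge (a point): Fixed point on the hinge line of the flap, at bin x = 0, y = +52 mm, at the height of the ledge top (75 mm above the bench).
- flap_edge (a point): Point on the free upright edge of the flap at half its height; swings with the flap.
- module_center (a point): Centre of the failed relay module, a white block with a black top and four brass dots, 50 long (its x axis, along the bin's x at the start within 0.2 rad) by 36 wide by 26 high (28 with the black top), 0.1 to 0.16 kg. It starts lying loose on the ledge, its centre 85 to 100 mm in front of the flap and 13 mm above the ledge.
- fuse_holder: Bystander: black round fuse holder, 26 diameter, 36 high, upright on the bench next to the bin; origin at the centre of its underside.
- plug: Bystander: grey multi-pin plug with two thumbscrews, about 62 x 52 x 17, on the bench next to the bin; origin at the centre of its underside.
- jar: Bystander: clear jar with black cap, 44 diameter, 55 high, next to the bin; origin at the centre of its underside.
- terminal: Bystander: green terminal block 28 x 50 x 26, next to the bin; origin at the centre of its underside.
- screwdriver: Bystander: screwdriver lying on the bench to the left of the robot; origin under its middle.
- meter: Bystander: yellow hand meter 150 x 75 x 40 lying on the bench to the right of the robot; origin at the centre of its underside.
Mind the look-alikes: they are no part of the job. Leave any orange look-alike of the part that bears module_center alone.

How it is judged:
By the outcome, as a careful person would: the job done as asked, in the order asked, and still so for the second after the job is handed in, with the robot touching nothing.
It also fails if it takes over 38 s, if anything falls off the work surface, if the arm or the gripper's body presses on something with over 40 N, if the wrist force passes 120 N, or if a joint passes its speed limit or range.

## Robot

A 6-joint arm with a two-finger parallel gripper is mounted at the origin on the work surface. World frame = base frame: x ahead of the robot, y to its left, z up, the work surface at z = 0. Lengths are in m, angles in degrees, forces in N, time in s.
With the tool pointing down it reaches from about 0.35 to 0.8 m from the base axis. Payload 7.3 kg.
Tool frame: the origin (TCP) lies on the centre line of the jaws, within the pads' length; the fingertips stand 25 mm ahead of it and the grasp point (between the pads) lies 6 mm ahead of it; z points along the fingers, y is the line along which they close (so a half turn about z gives the same grasp; the last joint's range is limited). The gripper opens to 85 mm and grips with 20 to 120 N. Pads are 22 mm wide; open, the fingers measure 114 mm over their backs; the gripper's body (76 mm by 85 mm) begins 54 mm behind the grasp point. The pads swing forward as they close: fully open they stand 13 mm farther back than shut.
Start: joints at [66.119, 19.595, 87.324, -0, 73.075, -8.365], TCP at [0.14, 0.506, 0.256] pointing down, gripper open.
Joint ranges: [-145.02, 145.02], [-44.19, 115.74], [2.07, 154.8], [-57.11, 237.11], [16.16, 152.29], [-177.93, 177.93]. Speed limits (degrees/s): [147.25, 147.25, 180, 180, 180, 180].

## Interface

Orientations are given as a 3x3 rotation matrix whose columns are the frame's x, y, z axes.
In Python, from workcell import bot gives the robot as it stands.
- The arm moves only by the tool servo_tool, never from a script. Its argument "deltas" is a list of rows, each a list of 7 numbers: the shift along the world's x, y, z in m, then the turn, a rotation vector about the world's x, y, z in degrees, then the finger opening in m, from 0 to 0.0854. In form: [[x, y, z, wx, wy, wz, jaw], ...]. A call has 1 to 12 rows; each row is the pose to reach, as a shift and turn from the pose commanded when the call began; what a row does not reach only later rows make up. A row lasts 1/12 s, in which the tool goes at most 41.7 mm and 7.16 degrees, less where a joint would pass 70% of its speed; a pose out of reach is approached as far as the arm can. A call with a gripper value outside its range is refused whole. The fingers move at their own pace and stop on an object; "grip_force" is the grip in N (left out, the last holds). Time passes only in rows, so rows that repeat a pose let the fingers close. It gives the time, the measured TCP pose, the force, the opening and the grip force at its end, in the units of the state.
- bot.observe(): the state, without advancing time (a new reading comes with each control period).
- bot.get_image(name): name is "scene" or "top"; returns the picture (420x560x3 uint8, red, green, blue); there is no depth.
- bot.camera_params(name): a dict with "camera_matrix" (3x3 intrinsics, pixels), "world_to_cam" (4x4, takes a point from world to camera coordinates). Camera axes: x right, y up, looking along -z (the intrinsics and any distortion apply to the point x, -y, -z); pixel columns grow to the right and rows downward; lengths in m; the calibration is good to about 2 mm. A picture is of the moment at which its call begins. camera_params takes no time and is no camera call.
- bot.job_done(): hands the job in; it is judged then, once.
The state is a dict: "time": time; "qpos": joint angles; "joint_velocities": joint speeds; "joint_efforts": joint torques, N m; "tcp_pos": TCP position; "eef_rot": TCP orientation; "contact_force": force on the tool from outside, world axes, zero at the start; "moment": the same for the moment, N m; "gripper_width": finger opening in m; "grasp_force": force on a finger pad.
Only numpy, scipy, OpenCV 4.12 (cv2) and the standard library are available. Lean on these libraries where they do the work, as an engineer would, in place of code of your own. Each camera call takes 0.05 s, during which the arm holds its last target. There are 200 camera calls.

## Working session

There is one attempt and no reset: what is moved stays moved. The work goes in short steps, Python scripts to look and compute and a tool call to move; the robot and the scene stay as the last step left them, time stands still between calls to the robot, and variables do not carry over. Pictures are saved under pics/ and viewed, at most 11 in all, crops included, and the job is handed in when it is done.

Besides the shell and the picture viewer there is one more tool, called by a JSON object that holds its "method" and its "body". servo_tool: Moves the arm, as the interface text tells. Its arguments: {"type":"object","properties":{"deltas":{"type":"array"},"grip_force":{"type":"number"}},"required":["deltas"]}

```bash
mkdir -p pics; ls; python3 - <<'E'
from workcell import bot
import cv2
s=bot.observe();print({k:s[k] for k in('time','tcp_pos','eef_rot','gripper_width','contact_force')})
for n in("scene","top"):
    cv2.imwrite(f"pics/{n}0.png",bot.get_image(n)[:,:,::-1]);p=bot.camera_params(n);print(n,p)
E
```

```text
pics
{'time': 0.0, 'tcp_pos': array([0.14025127, 0.50553078, 0.25561989]), 'eef_rot': array([[-9.63570889e-01,  2.67452317e-01, -6.32924754e-04],
       [ 2.67452973e-01,  9.63569823e-01, -1.45017228e-03],
       [ 2.22015257e-04, -1.56662140e-03, -9.99998748e-01]]), 'gripper_width': 0.08557078480853714, 'contact_force': array([0.1902426 , 0.63321206, 0.27405044])}
scene {'camera_matrix': array([[543.63917067,   0.        , 277.16228158],
       [  0.        , 543.63917067, 205.06738792],
       [  0.        ,   0.        ,   1.        ]]), 'world_to_cam': array([[-0.0035615 ,  0.99997839,  0.00552502, -0.00248548],
       [-0.75317418, -0.00631687,  0.65779082,  0.30819622],
       [ 0.6578115 , -0.00181858,  0.7531804 , -1.67897491],
       [ 0.        ,  0.        ,  0.        ,  1.        ]])}
top {'camera_matrix': array([[439.04786397,   0.        , 280.58301801],
       [  0.        , 439.04786397, 206.52771637],
       [  0.        ,   0.        ,   1.        ]]), 'world_to_cam': array([[-0.07319878, -0.99729608, -0.00651601,  0.0187341 ],
       [ 0.97605835, -0.07297874,  0.20490049, -0.51457576],
       [-0.20482198,  0.00863846,  0.97876112, -0.97536505],
       [ 0.        ,  0.        ,  0.        ,  1.        ]])}
```

View pics/scene0.png

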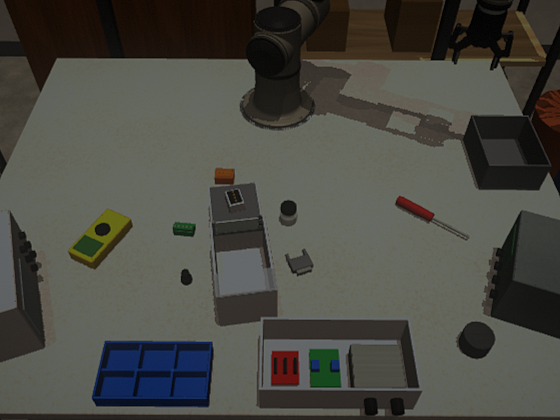

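View pics/top0.png

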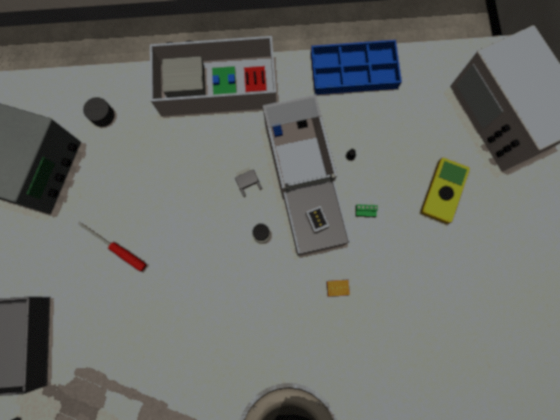

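Scene view: bin in the middle, with the ledge toward the robot (rows 185–220) and the module near (234,198). Top view: ledge corners near (300,253) and (347,242), flap near (285,190)–(333,180), module near (317,219), orange look-alike at (338,288). I'll zoom in on both.

```bash
python3 - <<'E'
import cv2,numpy as np
t=cv2.imread('pics/top0.png')[85:265,250:365]; s=cv2.imread('pics/scene0.png')[170:330,195:310]
g=lambda a:cv2.convertScaleAbs(cv2.resize(a,None,fx=3.3,fy=3.3,interpolation=cv2.INTER_CUBIC),alpha=1.5)
a,b=g(t),g(s); h=max(a.shape[0],b.shape[0]); p=lambda i:cv2.copyMakeBorder(i,0,h-i.shape[0],0,8,0)
cv2.imwrite('pics/z0.png',np.hstack([p(a),p(b)]));print(a.shape,b.shape)
E
```

```text
(594, 380, 3) (528, 380, 3)
```

View pics/z0.png

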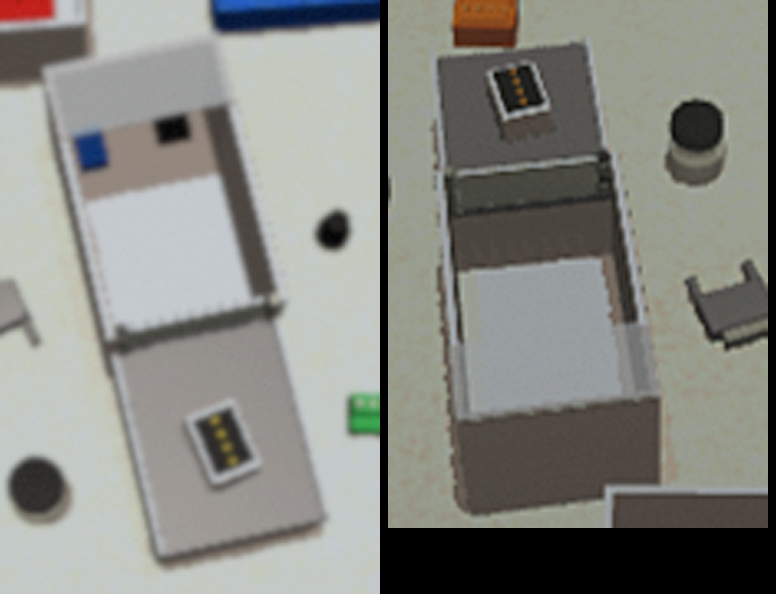

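The crops show the bin's wall and ledge corners, the flap with its posts, and the module's black top, which is rotated slightly against the bin. I'll fit the bin pose from these corners in both views and get the module from its dark-top contour.

```bash
cat > h.py <<'E'
import numpy as np,cv2
from workcell import bot
def proj(n,P):
    p=bot.camera_params(n);c=(p['world_to_cam']@np.c_[P,np.ones(len(P))].T)[:3]*[[1],[-1],[-1]]
    u=p['camera_matrix']@c;return (u[:2]/u[2]).T
def ray(n,uv,z):
    p=bot.camera_params(n);T=p['world_to_cam'];R=T[:3,:3];o=-R.T@T[:3,3]
    d=np.linalg.inv(p['camera_matrix'])@np.c_[uv,np.ones(len(uv))].T
    d=(R.T@(d*[[1],[-1],[-1]])).T
    return o+d*((z-o[2])/d[:,2])[:,None]
E
python3 - <<'E'
from h import *
from scipy.optimize import least_squares
t=lambda a:[(x/3.3+250,y/3.3+85) for x,y in a]; s=lambda a:[((x-388)/3.3+195,y/3.3+170) for x,y in a]
B=np.array([(-150,60,81),(-150,-60,81),(196,63,118),(196,-63,118)])/1e3
pt=np.array(t([(157,555),(325,517),(45,70),(215,42)])); ps=np.array(s([(587,42),(437,57),(660,395),(455,413)]))
def W(q,P): c,s_=np.cos(q[2]),np.sin(q[2]);return np.c_[q[0]+c*P[:,0]-s_*P[:,1],q[1]+s_*P[:,0]+c*P[:,1],P[:,2]]
f=lambda q:np.r_[proj('top',W(q,B))-pt,proj('scene',W(q,B))-ps].ravel()
r=least_squares(f,[.55,0,0]);print(r.x,np.degrees(r.x[2]),r.fun.round(1))
q=r.x
for n,off in(('top',(295,195,40,45)),('scene',(215,178,40,40))):
    im=cv2.imread(f'pics/{n}0.png');x,y,w,h=off
    c=im[y:y+h,x:x+w];b=cv2.resize(c,None,fx=4,fy=4,interpolation=cv2.INTER_CUBIC)
    g=b.max(2); m=cv2.morphologyEx((g<45).astype('u1'),cv2.MORPH_CLOSE,np.ones((11,11)))
    cs,_=cv2.findContours(m,0,1);k=max(cs,key=cv2.contourArea);box=cv2.boxPoints(cv2.minAreaRect(k))/4+[x,y]-.4
    Pw=ray(n,box,.103);c,s_=np.cos(q[2]),np.sin(q[2]);d=Pw[:,:2]-q[:2]
    Pb=np.c_[c*d[:,0]+s_*d[:,1],-s_*d[:,0]+c*d[:,1]]*1e3
    print(n,g.min(),cv2.contourArea(k)/16,'bin mm',Pb.round(1).tolist(),'mean',Pb.mean(0),'world',Pw.mean(0))
E
```

```text
[ 0.55529996 -0.08541769  0.14409552] 8.256064939892916 [-0.6  0.8  0.8  0.7 -1.  -0.3  0.8 -2.9  1.4 -2.5 -1.4 -2.3  0.  -0.
 -0.   1.9]
top 27 122.84375 bin mm [[-69.2, 13.5], [-64.9, -8.7], [-99.0, -14.4], [-103.2, 7.7]] mean [-84.06643196  -0.46749457] world [ 0.47217191 -0.09795206  0.103     ]
scene 3 177.875 bin mm [[-99.0, -27.3], [-109.6, 9.8], [-46.4, 18.1], [-36.7, -18.0]] mean [-72.92873585  -4.34529097] world [ 0.48375102 -0.10019032  0.103     ]
```

```bash
cat >> h.py <<'E'
def W(q,P):
    P=np.array(P,float)/1e3;c,s=np.cos(q[2]),np.sin(q[2]);return np.c_[q[0]+c*P[:,0]-s*P[:,1],q[1]+s*P[:,0]+c*P[:,1],P[:,2]]
def toB(q,P):
    d=P[:,:2]-np.array(q[:2]);c,s=np.cos(q[2]),np.sin(q[2]);return np.c_[c*d[:,0]+s*d[:,1],-s*d[:,0]+c*d[:,1]]*1e3
def overlay(src,out,q,polys,k=4.6):
    o=[]
    for n,(x,y,w,h) in(('top',(258,95,98,165)),('scene',(200,172,85,154))):
        im=src[n][y:y+h,x:x+w];z=cv2.convertScaleAbs(cv2.resize(im,None,fx=k*.78,fy=k*.78,interpolation=cv2.INTER_CUBIC),alpha=1.5)
        for i,p in enumerate(polys):
            u=((proj(n,W(q,p))-[x,y]+.5)*k*.78*16).astype(int)
            cv2.polylines(z,[u],False,[(0,0,255),(255,0,0),(0,200,0),(200,0,200)][i%4],1,cv2.LINE_AA,4)
        o.append(cv2.copyMakeBorder(z,0,600-z.shape[0],0,5,0))
    cv2.imwrite(out,np.hstack(o));print(np.hstack(o).shape)
E
python3 - <<'E'
from h import *
q=[ 0.5553,-0.0854,0.1441]
overlay({n:cv2.imread(f'pics/{n}0.png') for n in('top','scene')},'pics/o1.png',q,[
[(0,60,81),(-150,60,81),(-150,-60,81),(0,-60,81)],
[(0,63,118),(196,63,118),(196,-63,118),(0,-63,118)],
[(0,52,118),(0,-48,118),(0,-48,80),(0,52,80),(0,52,118)]])
E
```

```text
(600, 667, 3)
```

View pics/o1.png

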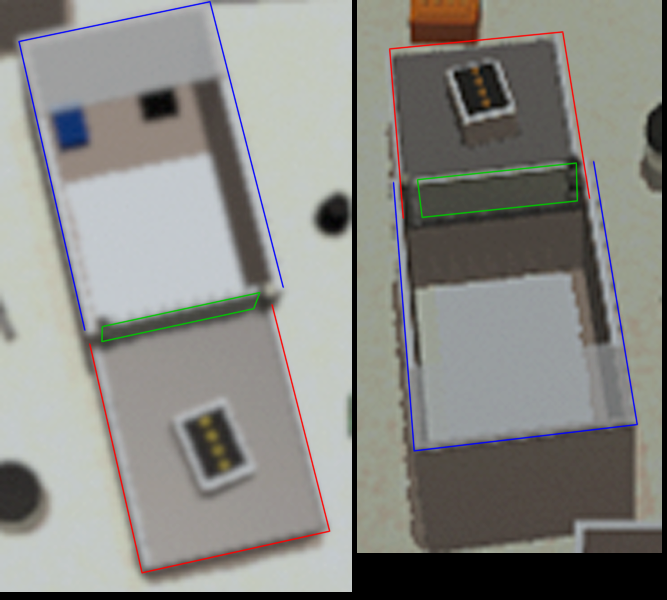

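The fit matches the flap in both views to about 1 px. In the bin frame the module is at about (−86, 0), yawed about +10°. I'll line the finger axis up with the module's long axis (world about 18°), so the rear finger sits behind the module and the front finger ahead of it, just before the flap. First I'll move above that spot.

{"method": "servo_tool", "body": {"deltas": [[0.02,-0.036,0,0,0,-6,0.085],[0.04,-0.072,0,0,0,-12,0.085],[0.06,-0.108,0,0,0,-18,0.085],[0.08,-0.144,0,0,0,-24,0.085],[0.1,-0.18,0,0,0,-30,0.085],[0.12,-0.216,0,0,0,-36,0.085],[0.14,-0.252,0,0,0,-42,0.085],[0.16,-0.288,0,0,0,-48,0.085],[0.18,-0.324,0,0,0,-54,0.085],[0.2,-0.36,0,0,0,-56.2,0.085],[0.22,-0.396,0,0,0,-56.2,0.085],[0.22,-0.396,0,0,0,-56.2,0.085]]}}

```text
time: 1.1
tcp_pos: [0.3635, 0.1042, 0.2563]
eef_rot: [[-0.306, 0.952, 0.002], [0.952, 0.306, -0.002], [-0.003, 0.001, -1.0]]
contact_force: [1.2, 0.8, -0.1]
gripper_width: 0.0847
grasp_force: 0.0
```

{"method": "servo_tool", "body": {"deltas": [[0.02,-0.036,0,0,0,0,0.085],[0.04,-0.072,-0.01,0,0,0,0.085],[0.06,-0.108,-0.02,0,0,0,0.085],[0.08,-0.144,-0.03,0,0,0,0.085],[0.1,-0.18,-0.04,0,0,0,0.085],[0.114,-0.201,-0.055,0,0,0,0.085],[0.114,-0.201,-0.07,0,0,0,0.085],[0.114,-0.201,-0.08,0,0,0,0.085],[0.114,-0.201,-0.08,0,0,0,0.085]]}}

```text
time: 1.85
tcp_pos: [0.4731, -0.0909, 0.1738]
eef_rot: [[-0.313, 0.95, -0.005], [0.95, 0.313, 0.002], [0.004, -0.004, -1.0]]
contact_force: [-0.3, 0.3, 0.1]
gripper_width: 0.0851
grasp_force: 0.0
```

```bash
python3 - <<'E'
from h import *
s=bot.observe();print(s['time'],s['tcp_pos'],s['eef_rot'].round(3).tolist(),s['contact_force'],s['gripper_width'])
im={n:bot.get_image(n)[:,:,::-1].copy() for n in('top','scene')}
for n in im: cv2.imwrite(f'pics/{n}1.png',im[n])
q=[ 0.5553,-0.0854,0.1441]
overlay(im,'pics/o2.png',q,[[(-150,60,75),(-150,-60,75)],[(0,52,118),(0,-48,118)]])
E
```

```text
1.85 [ 0.47308415 -0.09091877  0.1737733 ] [[-0.313, 0.95, -0.005], [0.95, 0.313, 0.002], [0.004, -0.004, -1.0]] [-0.25904527  0.28820341  0.08410095] 0.0850617525392057
(600, 667, 3)
```

View pics/o2.png

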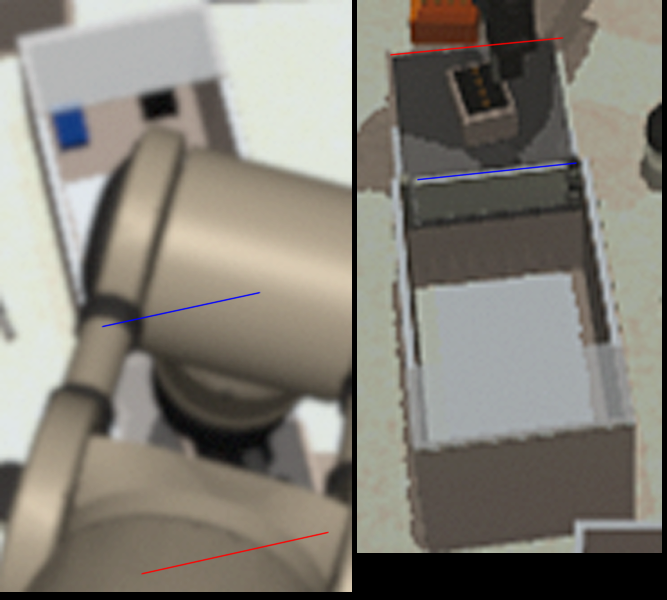

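The top view is blocked by the arm. In the scene view the front finger's tip is at about (510,80) in crop pixels and the module's top is centred at about (481,91). The drawn ledge and flap lines match. Next I'll check the module position from the scene view and the height of the fingertips.

```bash
python3 - <<'E'
from h import *
q=[ 0.5553,-0.0854,0.1441]
D=lambda a:[((x-357)/3.588+199.5,y/3.588+171.5) for x,y in a]
c=D([(447,68),(497,60),(516,113),(466,124)])
P=ray('scene',c,.103);b=toB(q,P);print(b.round(1).tolist(),b.mean(0))
t=[((x)/3.588+257.5,y/3.588+94.5) for x,y in [(172,415),(223,398),(255,468),(205,492)]]
b=toB(q,ray('top',t,.103));print('top',b.round(1).tolist(),b.mean(0))
s=bot.observe();p,R=s['tcp_pos'],s['eef_rot']
for a in(.012,.025):
  for y in(.0427,.057):
    for x in(-.011,.011):
      u=proj('scene',(p+R@[x,y,a])[None])[0];print(a,y,x,((u-[199.5,171.5])*3.588+[357,0]).round())
E
```

```text
[[-105.9, -22.1], [-108.7, 11.7], [-59.8, 19.5], [-54.7, -13.7]] [-82.26107593  -1.13508299]
top [[-61.1, 21.0], [-57.5, -12.3], [-104.6, -21.3], [-112.4, 12.2]] [-83.88606344  -0.09389632]
0.012 0.0427 -0.011 [489.  78.]
0.012 0.0427 0.011 [523.  70.]
0.012 0.057 -0.011 [495.  94.]
0.012 0.057 0.011 [530.  86.]
0.025 0.0427 -0.011 [490.  92.]
0.025 0.0427 0.011 [524.  84.]
0.025 0.057 -0.011 [496. 108.]
0.025 0.057 0.011 [530. 100.]
```

```bash
python3 - <<'E'
from h import *
im=cv2.imread('pics/scene1.png')[150:215,205:275]
cv2.imwrite('pics/z2.png',cv2.convertScaleAbs(cv2.resize(im,None,fx=8,fy=8,interpolation=cv2.INTER_CUBIC),alpha=2.2))
E
```

```text
(no output)
```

View pics/z2.png

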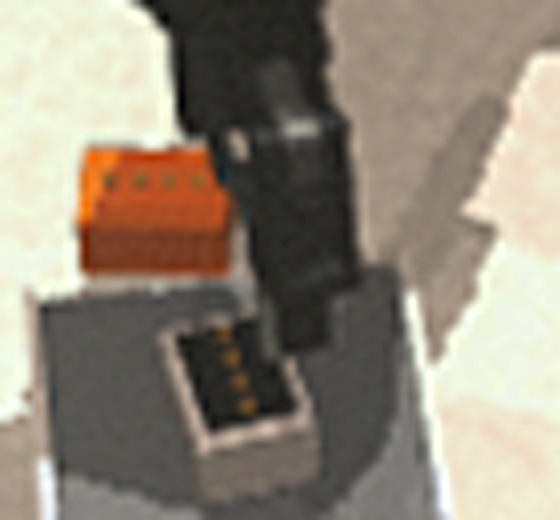

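The front fingertip's bottom edge is at about (300,350) in the crop. That puts the open tips about 12 mm ahead of the TCP, with a thin tip above. Both views agree on the module at bin (−83, −1), yaw 10°. Descending.

{"method": "servo_tool", "body": {"deltas": [[0,0,-0.01,0,0,0,0.085],[0,0,-0.025,0,0,0,0.085],[0,0,-0.04,0,0,0,0.085],[0,0,-0.052,0,0,0,0.085],[0,0,-0.062,0,0,0,0.085],[0,0,-0.068,0,0,0,0.085],[0,0,-0.072,0,0,0,0.085],[0,0,-0.072,0,0,0,0.085]]}}

```text
time: 2.62
tcp_pos: [0.4745, -0.0908, 0.1044]
eef_rot: [[-0.314, 0.949, 0.0], [0.949, 0.314, -0.0], [-0.0, 0.0, -1.0]]
contact_force: [-1.6, -0.1, 1.0]
gripper_width: 0.085
grasp_force: 0.0
```

```bash
python3 - <<'E'
from h import *
s=bot.observe();print(s['time'],s['tcp_pos'],toB([ 0.5553,-0.0854,0.1441],s['tcp_pos'][None]),s['contact_force'])
im=bot.get_image('scene')[:,:,::-1].copy();cv2.imwrite('pics/scene2.png',im)
cv2.imwrite('pics/z3.png',cv2.convertScaleAbs(cv2.resize(im[150:225,205:275],None,fx=8,fy=8,interpolation=cv2.INTER_CUBIC),alpha=2.2))
E
```

```text
2.6167 [ 0.47450361 -0.09084316  0.10439597] [[-80.74062439   6.21576232]] [-1.63946501 -0.09136463  1.00014233]
```

View pics/z3.png

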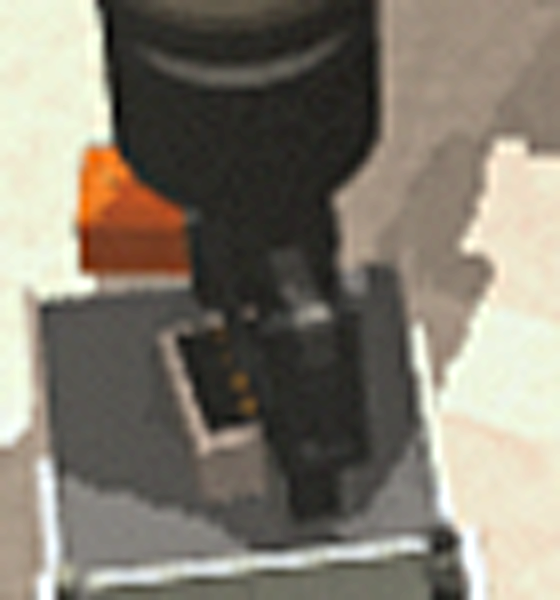

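The fingers straddle the module: the front tip is at (312,520), just ahead of the flap top at rows 545–575, and left of centre. I'll drop 6 mm and push along bin +x, then pause to check.

{"method": "servo_tool", "body": {"deltas": [[0,0,-0.003,0,0,0,0.085],[0,0,-0.006,0,0,0,0.085],[0.005,0.0007,-0.006,0,0,0,0.085],[0.01,0.0014,-0.006,0,0,0,0.085],[0.015,0.0022,-0.006,0,0,0,0.085],[0.02,0.0029,-0.006,0,0,0,0.085],[0.025,0.0036,-0.006,0,0,0,0.085],[0.03,0.0044,-0.006,0,0,0,0.085],[0.035,0.0051,-0.006,0,0,0,0.085],[0.04,0.0058,-0.006,0,0,0,0.085],[0.045,0.0065,-0.006,0,0,0,0.085],[0.05,0.0073,-0.006,0,0,0,0.085]]}}

```text
time: 3.67
tcp_pos: [0.5248, -0.0837, 0.0982]
eef_rot: [[-0.314, 0.95, -0.0], [0.95, 0.314, 0.0], [0.0, -0.0, -1.0]]
contact_force: [-2.9, -0.4, -0.5]
gripper_width: 0.085
grasp_force: 1.3
```

```bash
python3 - <<'E'
from h import *
s=bot.observe();print(s['time'],s['tcp_pos'],toB([ 0.5553,-0.0854,0.1441],s['tcp_pos'][None]),s['contact_force'])
im=bot.get_image('scene')[:,:,::-1].copy()
cv2.imwrite('pics/z4.png',cv2.convertScaleAbs(cv2.resize(im[165:240,200:285],None,fx=8,fy=8,interpolation=cv2.INTER_CUBIC),alpha=2.2))
E
```

```text
3.6667 [ 0.52482529 -0.08372438  0.09819427] [[-29.91823854   6.03447372]] [-2.85915164 -0.43609873 -0.54712536]
```

View pics/z4.png

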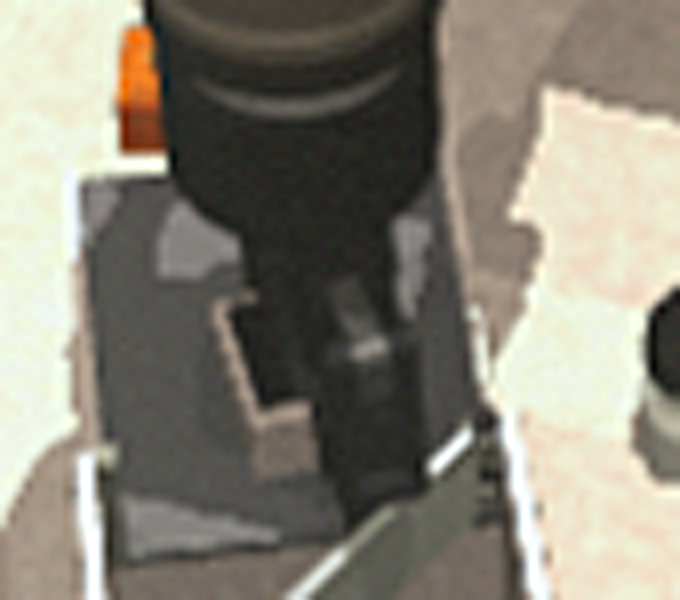

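The flap is open about 40° on the front finger, and the rear finger is pushing the module squarely. Its front is at row 470, clear of both the ledge edge (row 550) and the flap. Continuing.

{"method": "servo_tool", "body": {"deltas": [[0.005,0.0007,0,0,0,0,0.085],[0.01,0.0014,0,0,0,0,0.085],[0.015,0.0022,0,0,0,0,0.085],[0.02,0.0029,0,0,0,0,0.085],[0.025,0.0036,0,0,0,0,0.085],[0.03,0.0044,0,0,0,0,0.085],[0.035,0.0051,0,0,0,0,0.085],[0.04,0.0058,0,0,0,0,0.085],[0.045,0.0065,0,0,0,0,0.085],[0.05,0.0073,0,0,0,0,0.085],[0.055,0.008,0,0,0,0,0.085],[0.06,0.0087,0,0,0,0,0.085]]}}

```text
time: 4.72
tcp_pos: [0.5851, -0.0751, 0.0984]
eef_rot: [[-0.314, 0.95, 0.001], [0.95, 0.314, -0.0], [-0.0, 0.001, -1.0]]
contact_force: [0.5, 0.1, 0.5]
gripper_width: 0.0852
grasp_force: 0.4
```

```bash
python3 - <<'E'
from h import *
s=bot.observe();print(s['time'],s['tcp_pos'],toB([ 0.5553,-0.0854,0.1441],s['tcp_pos'][None]),s['contact_force'])
im=bot.get_image('scene')[:,:,::-1].copy()
cv2.imwrite('pics/z5.png',cv2.convertScaleAbs(cv2.resize(im[175:305,195:290],None,fx=4.5,fy=4.5,interpolation=cv2.INTER_CUBIC),alpha=2.2))
E
```

```text
4.7167 [ 0.58512978 -0.07508763  0.09844913] [[31.00148115  5.92187323]] [0.50843104 0.13051261 0.46918818]
```

View pics/z5.png

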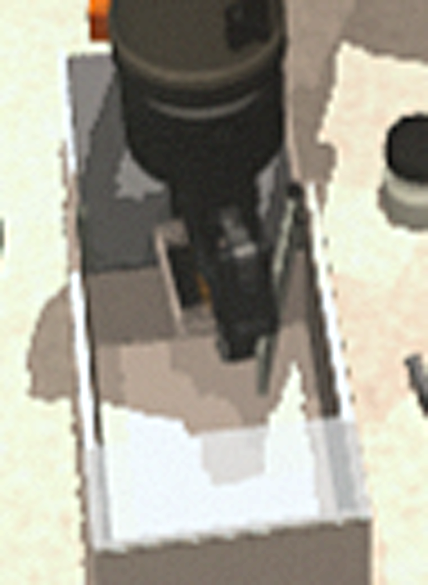

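The flap is held wide open, and the module at (185,285) is over the edge and seems to be tipping. I'll push a few mm more and hold.

{"method": "servo_tool", "body": {"deltas": [[0.004,0.0006,0,0,0,0,0.085],[0.008,0.0012,0,0,0,0,0.085],[0.008,0.0012,0,0,0,0,0.085],[0.008,0.0012,0,0,0,0,0.085],[0.008,0.0012,0,0,0,0,0.085],[0.008,0.0012,0,0,0,0,0.085]]}}

```text
time: 5.27
tcp_pos: [0.5924, -0.074, 0.0984]
eef_rot: [[-0.314, 0.95, 0.0], [0.95, 0.314, -0.0], [-0.0, 0.0, -1.0]]
contact_force: [0.0, -0.8, -0.3]
gripper_width: 0.0849
grasp_force: 0.3
```

```bash
python3 - <<'E'
from h import *
s=bot.observe();print(s['time'],s['tcp_pos'],s['contact_force'])
im=bot.get_image('scene')[:,:,::-1].copy()
cv2.imwrite('pics/z6.png',cv2.convertScaleAbs(cv2.resize(im[175:305,195:290],None,fx=4.5,fy=4.5,interpolation=cv2.INTER_CUBIC),alpha=2.2))
E
```

```text
5.2667 [ 0.59244311 -0.07396325  0.09838452] [ 0.014386   -0.7642604  -0.30149632]
```

View pics/z6.png

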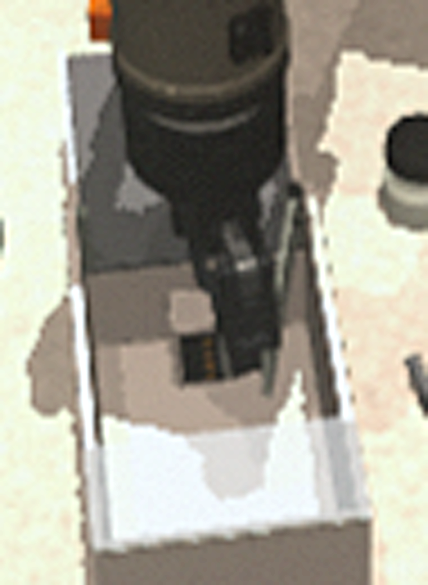

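The module has dropped into the bin: it's below the ledge at (198,350), standing nose-down. I'll withdraw along the same path so the flap follows the finger shut, then lift.

{"method": "servo_tool", "body": {"deltas": [[-0.01,-0.0014,0,0,0,0,0.085],[-0.02,-0.0029,0,0,0,0,0.085],[-0.03,-0.0044,0,0,0,0,0.085],[-0.04,-0.0058,0,0,0,0,0.085],[-0.05,-0.0073,0,0,0,0,0.085],[-0.06,-0.0087,0,0,0,0,0.085],[-0.07,-0.0102,0,0,0,0,0.085],[-0.08,-0.0116,0,0,0,0,0.085],[-0.09,-0.0131,0,0,0,0,0.085],[-0.1,-0.0145,0,0,0,0,0.085],[-0.11,-0.016,0,0,0,0,0.085],[-0.118,-0.0171,0,0,0,0,0.085]]}}

```text
time: 6.32
tcp_pos: [0.4735, -0.0909, 0.0984]
eef_rot: [[-0.314, 0.95, -0.0], [0.95, 0.314, 0.0], [0.0, -0.0, -1.0]]
contact_force: [0.3, 0.1, 0.4]
gripper_width: 0.0849
grasp_force: 0.0
```

{"method": "servo_tool", "body": {"deltas": [[0,0,0,0,0,0,0.085],[0,0,0.015,0,0,0,0.085],[0,0,0.035,0,0,0,0.085],[0,0,0.06,0,0,0,0.085],[0,0,0.09,0,0,0,0.085],[-0.02,0.01,0.12,0,0,0,0.085],[-0.03,0.04,0.14,0,0,0,0.085],[-0.04,0.07,0.14,0,0,0,0.085],[-0.05,0.1,0.14,0,0,0,0.085],[-0.05,0.13,0.14,0,0,0,0.085],[-0.05,0.15,0.14,0,0,0,0.085],[-0.05,0.15,0.14,0,0,0,0.085]]}}

```text
time: 7.32
tcp_pos: [0.4243, 0.062, 0.2388]
eef_rot: [[-0.317, 0.948, 0.001], [0.948, 0.317, 0.001], [0.001, 0.001, -1.0]]
contact_force: [0.1, 0.9, 0.6]
gripper_width: 0.0853
grasp_force: 0.0
```

```bash
python3 - <<'E'
from h import *
s=bot.observe();print(s['time'],s['tcp_pos'],s['contact_force'])
im={n:bot.get_image(n)[:,:,::-1].copy() for n in('top','scene')}
g=lambda a:cv2.resize(a,None,fx=2.6,fy=2.6,interpolation=cv2.INTER_CUBIC)
cv2.imwrite('pics/z7.png',cv2.convertScaleAbs(np.hstack([g(im['top'][85:305,230:380]),g(im['scene'][150:370,165:315])]),alpha=1.6))
E
```

```text
7.3167 [0.42432797 0.06201421 0.23876313] [0.05658186 0.89788291 0.62415329]
```

View pics/z7.png

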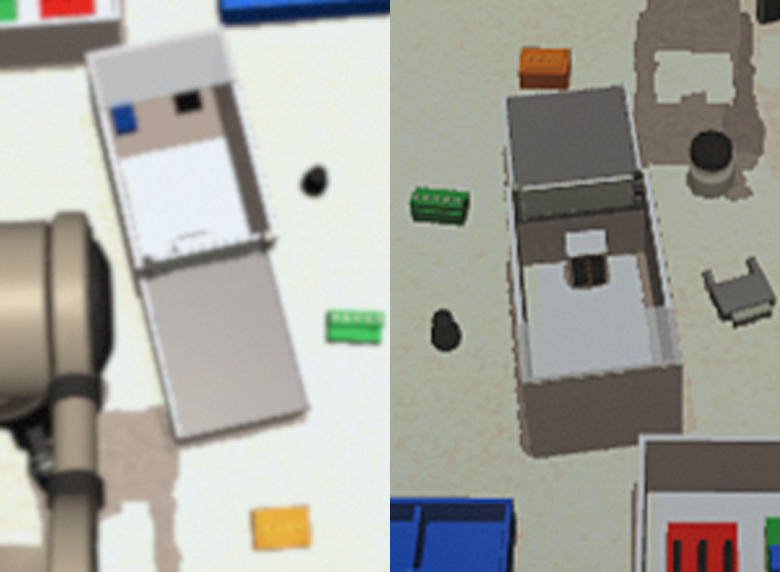

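The module is in the bin at (588,260) in the scene crop, the flap is shut, the ledge is empty and the bystanders haven't moved. The arm is clear, so I'm handing the job in.

```bash
python3 -c "
from workcell import bot
print(bot.job_done())"
```

```text
the job is handed in; nothing more can be done
None
```

The relay module was pushed over the ledge edge into the bin with the flap held open by the other finger; the flap is shut again, nothing else moved, and the job was handed in at about 7.4 s. The module had to move roughly 15–20 mm before the front finger reached the flap, because the fingers do not open wide enough to touch both at the start.

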